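Align the quarter-turn fastener and hold the access panel down

TASK

Lift the loose dust cap off the grinder's drive housing and leave it in the steel parts tray. Then turn the quarter-turn fastener under it until the slot along its bar lines up with the two raised ribs on the panel, and press the sprung panel fully down against its frame. Finish while holding it there, still pushing on it, and leave the oil can, cork block and wrench undisturbed.

Things in the scene. Friction and masses are not known exactly. Their poses are not given: they have to be found in the camera images.
- housing: green drive housing fixed to the bench, foot 240 x 250 mm, motor barrel (radius 36 mm, its axis 50 mm up) reaching 232 mm from the origin along the housing's +x. Origin: centre of its underside; z up. On top a square frame (165 mm wide, upper face 90 mm above the bench) and over it the aluminium access panel, both centred on the origin. Yaw -0.35 to 0.35 rad.
- panel_center (a point): centre of the panel's upper face (106 mm above the bench while raised); axes as the housing's. The panel is 160 x 160 x 6 mm. Two dark steel ribs 26 x 6 mm, 3 mm high, stand on it along the x axis, 43 to 69 mm either side of this point; the fastener sits between them, on this point. Pushing the fastener down pushes the panel too.
- panel (a joint): travel of the sprung panel, straight down: 0 = raised, standing 10 mm off the frame; 0.010 m = fully down on the frame, a hard stop. It cannot come off or tilt. Springs lift it: about 5 N starts it moving, about 15 N holds it down; let go, it rises. While the slot is out of line, the fastener's cross pin underneath stops it about 2 mm down.
- fastener (a joint): angle (rad) of the fastener's bar and slot from the housing's x axis, counter-clockwise seen from above; 0 = slot in line with the ribs. Starts 0.85 to 1.4, so turn it clockwise to 0. No stop at 0 (limits -0.6 and 1.6); within about 0.16 the panel can go down. Friction 0.06 Nm: it stays where it is left.
- fastener_top (a point): dark steel quarter-turn fastener in the middle of the panel: collar of radius 16 mm, 5 mm high, and on it an upright bar 42 x 14 mm, 22 mm high, with a 5 mm wide slot along its top. This point: centre of the bar's top, 27 mm above the panel's upper face; x along the bar and slot, z up.
- cap: loose black plastic dust cap, 60 g or so, standing over the fastener on the panel: round cup upside down, outer radius 28 mm, 36 mm high, inner radius 25 mm, with a round grip knob on top of radius 9 mm, 20 mm high (36 to 56 mm above the rim). Origin: centre of its rim (underside); z up.
- tray: square open steel tray fixed to the bench, 160 x 160 mm, 25 mm high, walls and floor 4 mm thick. Origin: centre of its underside.
- oil: bystander: grey oil can, radius 26 mm, 85 mm high, standing behind the tray. Origin: centre of its underside.
- block: bystander: cork sanding block, 110 x 60 x 35 mm, on the bench at the left. Origin: centre of its underside.
- wrench: bystander: steel wrench, 170 mm long along its x, lying on the bench at the right. Origin: middle of its underside.
Mind the look-alikes: they are no part of the job. Leave any blue or green look-alike of the cap alone. Several things look just like the tray: the one meant starts farthest to the robot's left.

How it is judged:
On the way, in this order (a step that is already met when the one before it is completed fails the run):
1. the cap is in the tray, let go (x of cap in the frame of tray between -0.076 and 0.076 m and y of cap in the frame of tray between -0.076 and 0.076 m and z of cap in the frame of tray below 0.06 m and contact force between the fingers and cap below 0.1 N and linear speed of cap below 0.03 m/s), for 0.2 s.
2. the fastener's slot is in line with the ribs (value of joint fastener between -0.17 and 0.17 rad), for 0.2 s.
At the end, for the whole second after the job is handed in: The cap rests in the tray, let go (origin within 76 mm of the tray's centre along each side, under 60 mm above the bench); the slot is within 0.17 rad of the ribs; the fingers hold the panel or its fastener down with over 3 N, at least 8.5 mm of its 10 mm travel (all of step 1 and all of step 2 and value of joint panel above 0.0085 m and contact force between the fingers and panel above 3 N); the arm keeps its last pose, push and grip.
It fails at once if the oil can is moved by more than 30 mm (distance of oil from where it was at the start of the episode above 0.03 m).
It fails at once if the cork block is moved by more than 30 mm (distance of block from where it was at the start of the episode above 0.03 m).
It fails at once if the wrench is moved by more than 30 mm (distance of wrench from where it was at the start of the episode above 0.03 m).
It also fails if it takes over 50 s, if anything falls off the work surface, if the arm or the gripper's body presses on something with over 40 N, if the wrist force passes 120 N, or if a joint passes its speed limit or range.

ROBOT

A 6-joint arm with a two-finger parallel gripper is mounted at the origin on the work surface. World frame = base frame: x ahead of the robot, y to its left, z up, the work surface at z = 0. Lengths are in m, angles in rad, forces in N, time in s.
With the tool pointing down it reaches from about 0.3 to 0.85 m from the base axis. Payload 5.4 kg.
Tool frame: the origin (TCP) lies midway between the tips of the shut fingers; the grasp point (between the pads) lies 19 mm behind it; z points along the fingers, y is the line along which they close (so a half turn about z gives the same grasp; the last joint's range is limited). The gripper opens to 85 mm and grips with 20 to 120 N. Pads are 22 mm wide; open, the fingers measure 114 mm over their backs; the gripper's body (76 mm by 85 mm) begins 54 mm behind the grasp point. The pads swing forward as they close: fully open they stand 13 mm farther back than shut.
Start: joints at [0.975, 0.158, 1.597, -0, 1.386, -0.21], TCP at [0.216, 0.533, 0.231] pointing down, gripper open.
Joint ranges: [-2.91, 2.91], [-0.94, 2.29], [0.18, 2.7], [-1.29, 4.43], [0.17, 2.64], [-3, 3]. Speed limits (rad/s): [2.57, 2.57, 3.14, 3.14, 3.14, 3.14].

INTERFACE

Orientations are given as a unit quaternion [w, x, y, z].
In Python, from rig import ctrl gives the robot as it stands.
- The arm moves only by the tool step_arm, never from a script. Its argument "deltas" is a list of rows, each a list of 5 numbers: the opening, from 0 (shut) to 1 (fully open), then the shift along the world's x, y, z in m, then the turn about the world's z in degrees. A call has 1 to 8 rows; each row shifts and turns the commanded pose from where the row before left it; what a row does not reach is not made up. A row lasts 1/10 s, in which the tool goes at most 50 mm and 8.59 degrees, less where a joint would pass 70% of its speed; a pose out of reach is approached as far as the arm can. A call is refused whole if a number of a shift passes 0.05 or a number of a turn 8.59, either way. A call with a gripper value outside its range is refused whole. The fingers move at their own pace and stop on an object; the grip force is fixed at half the most. Time passes only in rows, so rows that do not move let the fingers close. It gives the time, the measured TCP pose, the force, the opening and the grip force at its end, in the units of the state.
- ctrl.get_obs(): the state, without advancing time (a new reading comes with each control period).
- ctrl.camera(name): name is "scene" or "top" or "wrist"; returns the picture (400x640x3 uint8, blue, green, red); there is no depth.
- ctrl.calibration(name): a dict with "intrinsics" (3x3 intrinsics, pixels), "k1" (the pictures are not rectified: a ray, as slopes to the right and down, at radius r is drawn at 1 + k1 r^2 times it, then the intrinsics apply), "R" (3x3) and "t" (3): a world point X has camera coordinates R X + t. Camera axes: x right, y down, z forward; pixel columns grow to the right and rows downward; lengths in m; the calibration is good to about 2 mm. A picture is of the moment at which its call begins: read the wrist's pose just before it. calibration takes no time and is no camera call; for the wrist camera it gives the pose at the moment of the call.
- ctrl.close_job(): hands the job in; it is judged then, once.
The state is a dict: "time": time; "q": joint angles; "joint_velocities": joint speeds; "joint_torque": joint torques, N m; "tool_pos": TCP position; "orientation": TCP orientation; "wrist_force": force on the tool from outside, world axes, zero at the start; "ft_torque": the same for the moment, N m; "opening": opening from 0.0 (shut) to 1.0 (fully open); "finger_force": force on a finger pad.
Only numpy, scipy, OpenCV 4.12 (cv2) and the standard library are available. Lean on these libraries where they do the work, as an engineer would, in place of code of your own. Each camera call takes 0.05 s, during which the arm holds its last target. There are 200 camera calls.

## Working session

There is one attempt and no reset: what is moved stays moved. The work goes in short steps, Python scripts to look and compute and a tool call to move; the robot and the scene stay as the last step left them, time stands still between calls to the robot, and variables do not carry over. Pictures are saved under pics/ and viewed, at most 10 in all, crops included, and the job is handed in when it is done.

Besides the shell and the picture viewer there is one more tool, called after "Request:" as name([rows], argument=value, ...), one row to a line, values as JSON. step_arm: Moves the arm, as the interface text tells. Its arguments: {"type":"object","properties":{"deltas":{"type":"array"}},"required":["deltas"]}

```bash
mkdir -p pics; ls; cat > h.py <<'E'
import numpy as np, cv2
from rig import ctrl
def cal(n):
    c=ctrl.calibration(n); return {k:np.array(v,float) for k,v in c.items() if k in("intrinsics","k1","R","t")}
def ray(c,px):
    K=c["intrinsics"]; p=cv2.undistortPoints(np.array([[px]],float),K,np.array([float(c["k1"]),0,0,0,0]))[0,0]
    # undistort: iterative inverse of r(1+k1 r^2)
    R=c["R"]; o=-R.T@c["t"]; d=R.T@np.array([p[0],p[1],1.]); return o,d/np.linalg.norm(d)
def onz(c,px,z):
    o,d=ray(c,px); return o+d*(z-o[2])/d[2]
def proj(c,X):
    return cv2.projectPoints(np.array([X],float),cv2.Rodrigues(c["R"])[0],c["t"],c["intrinsics"],np.array([float(c["k1"]),0,0,0,0]))[0][0,0]
def tri(rs):
    A=np.zeros((3,3));b=np.zeros(3)
    for o,d in rs:
        M=np.eye(3)-np.outer(d,d);A+=M;b+=M@o
    return np.linalg.solve(A,b)
E
python3 - <<'E'
from h import *
for n in("scene","top"):
    im=ctrl.camera(n); cv2.imwrite(f"pics/{n}0.png",im); c=cal(n); print(n,(-c["R"].T@c["t"]).round(3),c["R"][2].round(2),c["intrinsics"][0,0],c["k1"])
o=ctrl.get_obs();print(o)
E
```

```text
pics
scene [ 1.261 -0.108  1.122] [-0.55  0.09 -0.83] 401.86128292688466 -0.007798601706935083
top [ 0.323 -0.002  1.459] [ 0.19  0.02 -0.98] 455.7456806655378 -0.08974510628821933
{'time': 0.1, 'q': array([ 9.74902975e-01,  1.58949834e-01,  1.59809615e+00, -7.87607779e-07,
        1.38620443e+00, -2.10070113e-01]), 'joint_velocities': array([-0.00034497, -0.00123854, -0.00438382,  0.00171925,  0.00179779,
       -0.00061768]), 'joint_torque': array([ 3.51483704e-04, -3.96993363e+01, -3.32337463e+01, -1.89575840e-04,
        4.20209690e-03, -1.88858235e-05]), 'tool_pos': array([0.21608244, 0.53227744, 0.23044078]), 'orientation': array([-3.24698961e-04,  1.91717176e-01,  9.81449865e-01, -7.62632573e-04]), 'wrist_force': array([ 0.04648099, -0.00766276, -0.20427293]), 'ft_torque': array([-0.05045146, -0.02011509,  0.0434944 ]), 'finger_force': 0.0, 'opening': 1.0004041647832826}
```

View pics/scene0.png

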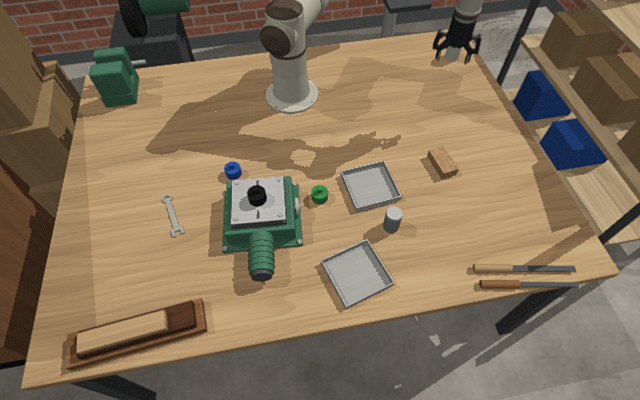

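View pics/top0.png

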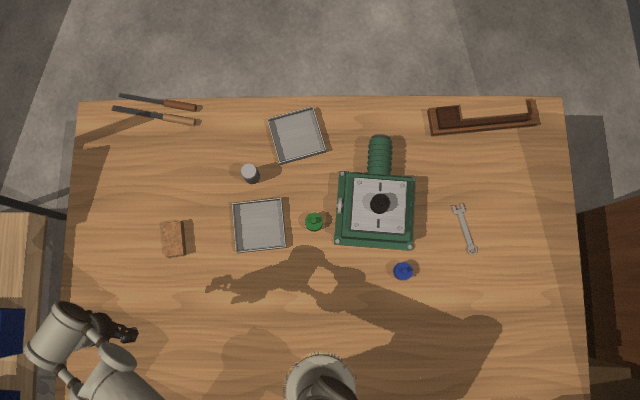

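The scene view shows the black cap on the panel at (258,196), a blue look-alike at (233,171) and a green one at (320,195). The top view has them at (380,203), (403,271) and (315,222).

Two tray-like things appear in the top view, at (259,224) and (297,135). Left of the robot is left in that image, so the one at (259,224) fits, with the oil can behind it at (250,174). I'll confirm it in a crop while measuring.

```bash
python3 - <<'E'
from h import *
S=cv2.imread("pics/scene0.png");T=cv2.imread("pics/top0.png");cs,ct=cal("scene"),cal("top")
def blobs(im,mask,box,amin):
    m=np.zeros_like(mask);x0,y0,x1,y1=box;m[y0:y1,x0:x1]=mask[y0:y1,x0:x1]
    n,l,s,c=cv2.connectedComponentsWithStats(m);return [(c[i].round(2),s[i].tolist(),(l==i).astype(np.uint8)) for i in range(1,n) if s[i][4]>=amin]
def dark(im,t):return (im.max(2)<t).astype(np.uint8)
for nm,im,box in(("S",S,(234,178,284,224)),("T",T,(352,178,408,232))):
    for c,s,l in blobs(im,dark(im,75),box,8): print(nm,"dark",c,s)
# tray: low saturation
hsv=[cv2.cvtColor(i,cv2.COLOR_BGR2HSV) for i in(S,T)]
R={}
for nm,im,h,c,boxes in(("S",S,hsv[0],cs,[(335,155,405,215),(315,235,400,310)]),("T",T,hsv[1],ct,[(225,190,292,258),(260,102,332,168)])):
    for b in boxes:
        m=(h[...,1]<50).astype(np.uint8); bl=blobs(im,m,b,400)
        for cc,s,l in bl:
            k=cv2.findContours(l,0,2)[0][0];hull=cv2.convexHull(k);q=cv2.approxPolyN(hull,4) if hasattr(cv2,"approxPolyN") else cv2.approxPolyDP(hull,6,True)
            q=q.reshape(-1,2);print(nm,"tray",cc,s,q.tolist(),[onz(c,p,0.025)[:2].round(3).tolist() for p in q])
ab=cv2.resize(T[90:270,220:440],None,fx=3.6,fy=3.3,interpolation=2);cv2.imwrite("pics/crop1.png",ab)
print("green/blue/oil top", *[onz(ct,p,z)[:2].round(3) for p,z in(((315,222),.03),((403,271),.03),((250,168),.085),((172,239),.035),((465,228),0.0))])
print("cap appr",tri([ray(cs,(257,195)),ray(ct,(380,203))]).round(3))
E
```

```text
S dark [256.58 195.56] [248, 185, 19, 22, 321]
S dark [269.56 222.17] [247, 220, 37, 4, 82]
T dark [352.36 188.79] [352, 178, 2, 24, 28]
T dark [372.5 178. ] [369, 178, 8, 1, 8]
T dark [386. 179.] [382, 179, 9, 1, 9]
T dark [399. 180.] [395, 180, 9, 1, 9]
T dark [406.32 210.88] [405, 181, 3, 51, 107]
T dark [380.  186.5] [380, 183, 1, 8, 8]
T dark [379.72 203.27] [370, 194, 21, 20, 310]
T dark [360.87 230.68] [352, 230, 22, 2, 31]
S tray [370.17 185.81] [341, 161, 61, 51, 2047] [[403, 199], [355, 212], [339, 171], [383, 160]] [[0.592, 0.281], [0.611, 0.115], [0.439, 0.099], [0.421, 0.261]]
S tray [356.63 273.22] [321, 239, 73, 70, 2940] [[396, 284], [345, 309], [319, 261], [367, 238]] [[0.87, 0.174], [0.914, 0.015], [0.758, -0.03], [0.71, 0.129]]
T tray [258.56 224.9 ] [232, 198, 54, 55, 2485] [[286, 247], [235, 252], [232, 203], [281, 197]] [[0.437, 0.107], [0.422, 0.268], [0.579, 0.282], [0.597, 0.124]]
T tray [296.21 135.12] [268, 107, 58, 58, 2280] [[326, 151], [279, 164], [267, 118], [312, 106]] [[0.749, -0.021], [0.707, 0.132], [0.865, 0.174], [0.906, 0.024]]
green/blue/oil top [0.515 0.015] [ 0.36  -0.257] [0.679 0.217] [0.462 0.469] [ 0.496 -0.469]
cap appr [ 0.558 -0.18   0.128]
```

View pics/crop1.png

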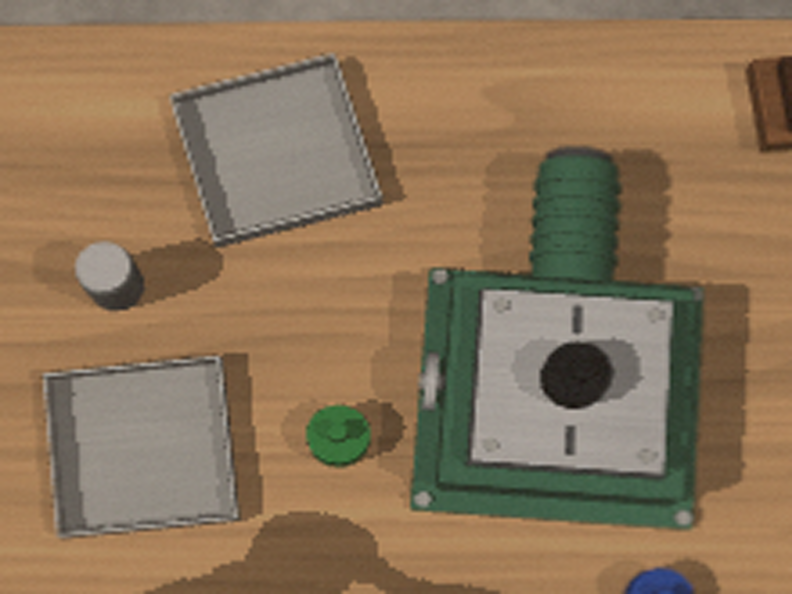

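The crop confirms it: two open trays, and the one lower left, crop (140,445) and top-image (259,224), is farthest to the robot's left. The black cap is at crop (577,375), with ribs at (577,318) and (570,440). Next I'll work out the housing yaw and the distance to go.

```bash
python3 - <<'E'
from h import *
S=cv2.imread("pics/scene0.png");T=cv2.imread("pics/top0.png");cs,ct=cal("scene"),cal("top")
out=[]
for nm,im,c,box in(("S",S,cs,(215,165,300,235)),("T",T,ct,(340,168,415,245))):
    h=cv2.cvtColor(im,cv2.COLOR_BGR2HSV);x0,y0,x1,y1=box;m=np.zeros(im.shape[:2],np.uint8);m[y0:y1,x0:x1]=((h[...,1]<45)&(h[...,2]>95))[y0:y1,x0:x1]
    n,l,s,_=cv2.connectedComponentsWithStats(m);i=1+s[1:,4].argmax();k=cv2.findContours((l==i).astype(np.uint8),0,2)[0][0]
    q=cv2.approxPolyN(cv2.convexHull(k),4).reshape(-1,2)
    P=np.array([onz(c,p,.106) for p in q])[:,:2];print(nm,s[i],q.tolist(),P.round(3).tolist(),P.mean(0).round(4))
    for j in range(4):
        d=P[(j+1)%4]-P[j];print(np.linalg.norm(d).round(3),np.degrees(np.arctan2(d[1],d[0])).round(1))
a=onz(ct,(380.3,186.5),.109);b=onz(ct,(378.3,223.3),.109);print("ribs",a,b,(a+b)/2,np.degrees(np.arctan2(*(a-b)[1::-1])))
print("cap top",onz(ct,(379.7,203.3),.145),onz(cs,(256.6,195.6),.13))
print(ctrl.calibration("wrist"),ctrl.get_obs()["tool_pos"])
E
```

```text
S [ 231  176   55   49 1996] [[286, 219], [231, 224], [231, 179], [283, 176]] [[0.644, -0.106], [0.63, -0.267], [0.465, -0.256], [0.485, -0.094]] [ 0.5561 -0.1808]
0.161 -94.9
0.165 176.4
0.164 83.0
0.159 -4.5
T [ 351  178   56   56 2431] [[406, 181], [404, 233], [350, 229], [354, 177]] [[0.629, -0.263], [0.47, -0.251], [0.483, -0.09], [0.642, -0.105]] [ 0.5563 -0.1772]
0.159 175.5
0.161 85.3
0.16 -5.4
0.159 -94.9
ribs [ 0.61173263 -0.18376716  0.109     ] [ 0.4995986  -0.17442036  0.109     ] [ 0.55566561 -0.17909376  0.109     ] -4.764804086619542
cap top [ 0.55380033 -0.17563177  0.145     ] [ 0.56102396 -0.18145897  0.13      ]
{'intrinsics': array([[305.12040353,   0.        , 326.13276245],
       [  0.        , 305.12040353, 203.94971051],
       [  0.        ,   0.        ,   1.        ]]), 'k1': -0.04901259179171748, 'R': array([[ 0.37658256,  0.92637736, -0.00325027],
       [ 0.87817283, -0.35586539,  0.31964401],
       [ 0.29495432, -0.12322666, -0.94753213]]), 't': array([-0.57247575, -0.04167528,  0.38261295])} [0.21608244 0.53227744 0.23044078]
```

Request:
step_arm([
  [1, 0.02, -0.04, 0.01, 3],
  [1, 0.02, -0.04, 0.01, 3],
  [1, 0.02, -0.04, 0, 3],
  [1, 0.02, -0.04, 0, 3],
  [1, 0.02, -0.04, 0, 3],
  [1, 0.02, -0.04, 0, 2.4],
  [1, 0.02, -0.04, 0, 0],
  [1, 0.02, -0.04, 0, 0],
])

```text
time: 0.9
tool_pos: [0.3766, 0.211, 0.251]
orientation: [-0.0, 0.041, 0.999, -0.0]
wrist_force: [0.5, 0.7, -0.4]
opening: 1.001
finger_force: 0.0
```

Request:
step_arm([
  [1, 0.02, -0.04, 0, 0],
  [1, 0.02, -0.04, 0, 0],
  [1, 0.02, -0.04, 0, 0],
  [1, 0.02, -0.04, 0, 0],
  [1, 0.02, -0.04, 0, 0],
  [1, 0.02, -0.04, 0, 0],
  [1, 0.02, -0.04, 0, 0],
  [1, 0.0, -0.031, 0, 0],
])

```text
time: 1.7
tool_pos: [0.5173, -0.1008, 0.2506]
orientation: [-0.0, 0.042, 0.999, -0.0]
wrist_force: [-0.6, 0.9, -0.5]
opening: 0.997
finger_force: 0.0
```

Request:
step_arm([
  [1, 0, 0, 0, 0],
  [1, 0, 0, 0, 0],
])

```text
time: 1.9
tool_pos: [0.516, -0.0983, 0.2507]
orientation: [-0.001, 0.042, 0.999, 0.0]
wrist_force: [-0.6, 0.4, -0.1]
opening: 1.0
finger_force: 0.0
```

```bash
python3 - <<'E'
from h import *
o=ctrl.get_obs();c=cal("wrist");im=ctrl.camera("wrist");cv2.imwrite("pics/w1.png",im);np.save("w1.npy",c,allow_pickle=True)
print(o["time"],o["tool_pos"],o["orientation"],o["q"].round(2))
for X in([.556,-.179,.106],[.556,-.179,.142],[.556,-.179,.162]):print(proj(c,X))
E
```

```text
1.9 [ 0.51603901 -0.09834446  0.25073421] [-5.47373898e-04  4.17109937e-02  9.99129465e-01  4.52307844e-04] [-0.42  0.02  1.71  0.    1.42 -1.91]
[252.80986784 233.64902   ]
[243.97998257 249.62919978]
[238.11012139 260.27324767]
```

View pics/w1.png

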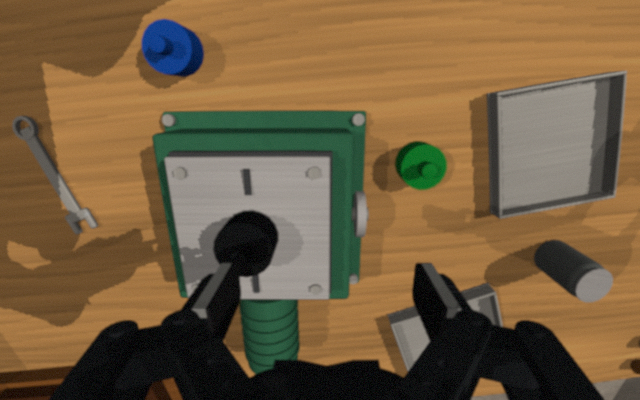

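The wrist view shows the cap at (246,242), where the measured panel centre projects (about (248,242) at mid-cap height), so the measurements agree. I'm 80 mm short in y, so I'll move over the cap, go down and grip its cup.

Request:
step_arm([
  [1, 0.02, -0.04, 0, 0],
  [1, 0.02, -0.041, 0, 0],
  [1, 0, 0, -0.03, 0],
  [1, 0, 0, -0.04, 0],
  [1, 0, 0, -0.04, 0],
  [1, 0, 0, -0.033, 0],
  [1, 0, 0, 0, 0],
])

```text
time: 2.65
tool_pos: [0.5527, -0.1755, 0.1029]
orientation: [-0.005, 0.04, 0.999, 0.003]
wrist_force: [-0.7, 1.1, -0.4]
opening: 1.0
finger_force: 0.0
```

Request:
step_arm([
  [0.4, 0, 0, 0, 0],
  [0.4, 0, 0, 0, 0],
  [0.4, 0, 0, 0, 0],
  [0.4, 0, 0, 0, 0],
  [0.4, 0, 0, 0, 0],
])

```text
time: 3.15
tool_pos: [0.5582, -0.1797, 0.111]
orientation: [0.002, 0.041, 0.999, -0.001]
wrist_force: [1.1, 2.6, 5.7]
opening: 0.631
finger_force: 61.9
```

Request:
step_arm([
  [0.4, 0, 0, 0.02, 0],
  [0.4, 0, 0, 0.03, 0],
  [0.4, 0, 0, 0.04, 0],
  [0.4, -0.01, 0.03, 0, 0],
  [0.4, -0.01, 0.04, 0, 0],
  [0.4, -0.005, 0.04, 0, 0],
  [0.4, -0.005, 0.04, 0, 0],
  [0.4, -0.005, 0.04, 0, 0],
])

```text
time: 3.95
tool_pos: [0.5213, 0.012, 0.1993]
orientation: [0.001, 0.041, 0.999, -0.0]
wrist_force: [-0.1, -0.1, -0.8]
opening: 0.626
finger_force: 63.2
```

Request:
step_arm([
  [0.4, -0.005, 0.04, 0, 0],
  [0.4, -0.005, 0.04, 0, 0],
  [0.4, 0, 0.04, 0, 0],
  [0.4, 0, 0.04, 0, 0],
  [0.4, 0, 0.021, 0, 0],
  [0.4, 0, 0, 0, 0],
  [0.4, 0, 0, 0, 0],
])

```text
time: 4.65
tool_pos: [0.5116, 0.1916, 0.1988]
orientation: [0.0, 0.041, 0.999, -0.0]
wrist_force: [0.4, 0.3, -0.8]
opening: 0.633
finger_force: 63.2
```

```bash
python3 - <<'E'
from h import *
o=ctrl.get_obs();print(o["tool_pos"],o["opening"],o["finger_force"],o["wrist_force"].round(1))
c=cal("wrist");w=ctrl.camera("wrist");t=ctrl.camera("top");np.save("w2.npy",c,allow_pickle=True);cv2.imwrite("pics/t2raw.png",t)
cv2.imwrite("pics/w2.png",np.vstack([w[:,:][::1],])) 
cv2.imwrite("pics/w2t.png",np.hstack([cv2.resize(w,(480,300)),cv2.resize(t[150:270,220:440],(320,300))[:, :]]))
E
```

```text
[0.51156775 0.19157845 0.19882618] 0.6325615702679798 63.24745908379555 [ 0.4  0.3 -0.8]
```

View pics/w2t.png

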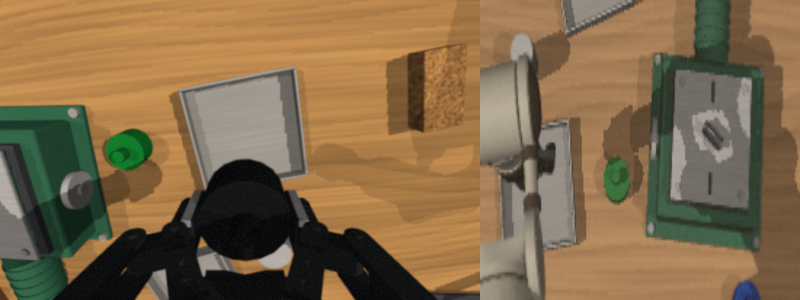

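The wrist view shows the cap held between the fingers above the tray at about (245,210), and the top crop shows the bared fastener at (712,133). Lowering and letting go.

Request:
step_arm([
  [0.4, 0, 0, -0.045, 0],
  [0.4, 0, 0, -0.045, 0],
  [0.4, 0, 0, -0.04, 0],
  [0.4, 0, 0, -0.03, 0],
  [0.4, 0, 0, -0.015, 0],
  [0.4, 0, 0, -0.012, 0],
  [0.4, 0, 0, 0, 0],
  [0.4, 0, 0, 0, 0],
])

```text
time: 5.55
tool_pos: [0.5127, 0.1917, 0.0127]
orientation: [0.001, 0.041, 0.999, 0.0]
wrist_force: [0.5, 1.5, -1.4]
opening: 0.633
finger_force: 63.3
```

Request:
step_arm([
  [1, 0, 0, 0, 0],
  [1, 0, 0, 0, 0],
  [1, 0, 0, 0, 0],
  [1, 0, 0, 0, 0],
  [1, 0, 0, 0, 0],
])

```text
time: 6.05
tool_pos: [0.5114, 0.1917, 0.0114]
orientation: [0.0, 0.041, 0.999, 0.0]
wrist_force: [-0.3, 0.5, -0.3]
opening: 0.998
finger_force: 0.0
```

Request:
step_arm([
  [1, 0, 0, 0.04, 0],
  [1, 0, 0, 0.05, 0],
  [1, 0, 0, 0.05, 0],
  [1, 0, 0, 0.05, 0],
  [1, 0.01, -0.04, 0.02, 0],
  [1, 0, -0.05, 0, 0],
  [1, 0, -0.05, 0, 0],
  [1, 0, -0.05, 0, 0],
])

```text
time: 6.85
tool_pos: [0.5211, 0.0001, 0.2217]
orientation: [0.0, 0.041, 0.999, -0.0]
wrist_force: [1.2, 0.1, -0.1]
opening: 0.999
finger_force: 0.0
```

Request:
step_arm([
  [1, 0, -0.05, 0, 0],
  [1, 0, -0.04, 0, 0],
  [1, 0, 0, 0, 0],
  [1, 0, 0, 0, 0],
])

```text
time: 7.25
tool_pos: [0.5212, -0.0887, 0.2212]
orientation: [-0.0, 0.042, 0.999, 0.0]
wrist_force: [0.6, 0.8, -0.8]
opening: 1.007
finger_force: 0.0
```

```bash
python3 - <<'E'
from h import *
o=ctrl.get_obs();print(o["tool_pos"])
c=cal("wrist");w=ctrl.camera("wrist");t=ctrl.camera("top");s=ctrl.camera("scene");np.save("w3.npy",c,allow_pickle=True)
for n,i in(("t3",t),("s3",s),("w3",w)):cv2.imwrite(f"pics/{n}.png",i)
print("ft",proj(c,[.556,-.179,.133]),proj(cal("top"),[.556,-.179,.133]))
x,y=proj(c,[.556,-.179,.12]).astype(int);print(x,y);x0,y0=max(0,x-70),max(0,y-60)
a=cv2.resize(w[y0:y0+120,x0:x0+140],(420,360),interpolation=2)
b=cv2.resize(t[180:270,225:320],(380,360),interpolation=2);cv2.imwrite("pics/c3.png",np.hstack([a,b]));print(x0,y0)
E
```

```text
[ 0.5212081  -0.08865401  0.22117244]
ft [225.85480763 255.97377618] [380.30290163 203.26497468]
230 249
160 189
```

View pics/c3.png

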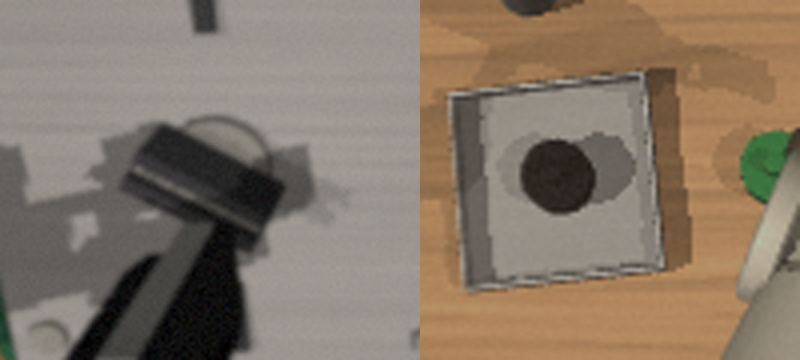

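The cap stands in the middle of the tray, crop (557,177), and the bar is at crop (205,175), partly hidden by a finger. I'll move for a clear view of the bar.

Request:
step_arm([
  [1, 0.03, -0.03, 0, 0],
  [1, 0.03, -0.03, 0, 0],
  [1, 0.02, -0.03, 0, 0],
  [1, 0, 0, 0, 0],
  [1, 0, 0, 0, 0],
])

```text
time: 7.9
tool_pos: [0.6016, -0.1772, 0.2208]
orientation: [-0.001, 0.04, 0.999, 0.0]
wrist_force: [0.2, -0.3, -0.1]
opening: 0.996
finger_force: 0.0
```

```bash
cat >> h.py <<'E'
def shot(n):
    c=cal("wrist");w=ctrl.camera("wrist");np.save(n+".npy",c,allow_pickle=True);cv2.imwrite(f"pics/{n}.png",w);return c,w
E
python3 - <<'E'
from h import *
c,w=shot("w4");o=ctrl.get_obs();print(o["tool_pos"])
x,y=proj(c,[.556,-.179,.12]).astype(int);x0,y0=x-75,max(0,y-75);print(x0,y0,proj(c,[.556,-.179,.133]))
cv2.imwrite("pics/c4.png",cv2.resize(w[y0:y0+150,x0:x0+150],(600,600),interpolation=2))
E
```

```text
[ 0.601294   -0.17667717  0.22100619]
245 75 [320.34663455 153.58242387]
```

View pics/c4.png

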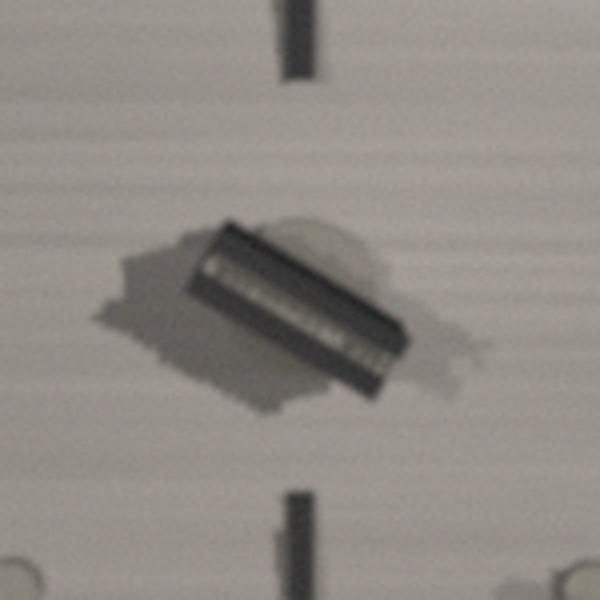

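The crop clearly shows the bar, its slot running from (210,268) to (388,362), with the ribs above at (298,40) and below at (300,545). Next, the angle, centre and height.

```bash
python3 - <<'E'
from h import *
c=np.load("w4.npy",allow_pickle=True).item();ct=cal("top")
f=lambda u,v:((u+.5)/4-.5+245,(v+.5)/4-.5+75)
w=cv2.imread("pics/w4.png");g=w.max(2)
m=np.zeros_like(g);x0,y0=245,75;m[y0+50:y0+105,x0+40:x0+108]=(g<78)[y0+50:y0+105,x0+40:x0+108]
m=cv2.morphologyEx(m,cv2.MORPH_CLOSE,np.ones((5,5)));n,l,s,_=cv2.connectedComponentsWithStats(m);i=1+s[1:,4].argmax()
r=cv2.minAreaRect(cv2.findContours((l==i).astype(np.uint8),0,2)[0][0]);print(r,s[i])
A,B=onz(c,f(210,268),.131),onz(c,f(388,362),.131);print("slot",A,B,(A+B)/2,np.degrees(np.arctan2(*(A-B)[1::-1])))
bx=[onz(c,p,.133) for p in cv2.boxPoints(r)];print(np.round(bx,4),np.mean(bx,0).round(4))
t=cv2.imread("pics/t2raw.png").max(2);mm=np.zeros_like(t);mm[192:214,368:392]=(t<80)[192:214,368:392]
n,l,s,cc=cv2.connectedComponentsWithStats(mm);i=1+s[1:,4].argmax();print(s[i],cc[i])
print("3d",tri([ray(c,r[0]),ray(ct,cc[i])]))
u=onz(c,f(298,78),.107);d=onz(c,f(300,492),.107);print("ribs inner ends",u,d,(u+d)/2,np.degrees(np.arctan2(*(d-u)[1::-1])))
E
```

```text
((319.058837890625, 152.2352752685547), (54.536556243896484, 21.608821868896484), 30.963756561279297) [292 131  55  43 894]
slot [ 0.54583717 -0.19579794  0.131     ] [ 0.56657525 -0.16341698  0.131     ] [ 0.55620621 -0.17960746  0.131     ] -122.63713622366119
[[ 0.5495 -0.2013  0.133 ]
 [ 0.5366 -0.1915  0.133 ]
 [ 0.5603 -0.1582  0.133 ]
 [ 0.574  -0.1677  0.133 ]] [ 0.5551 -0.1797  0.133 ]
[373 199  14  11  58] [379.18965517 203.81034483]
3d [ 0.56191453 -0.18146223  0.08883872]
ribs inner ends [ 0.512592  -0.1766871  0.107    ] [ 0.59891802 -0.18387872  0.107     ] [ 0.55575501 -0.18028291  0.107     ] -4.7621846717766
```

The bar's slot runs at 57.4° in the world and the housing's x at -4.8°, so the fastener angle is about 1.085 rad (62.2°). The bar centre is at (0.556, -0.180). To keep joint 6 away from its -3 limit I'll turn the tool -117.6°, the equivalent half-turn grasp, before gripping.

Request:
step_arm([
  [1, -0.02, 0, 0, -8.4],
  [1, -0.02, 0, 0, -8.4],
  [1, -0.005, -0.001, 0, -8.4],
  [1, 0, 0, 0, -8.4],
  [1, 0, 0, 0, -8.4],
  [1, 0, 0, 0, -8.4],
  [1, 0, 0, 0, -8.4],
  [1, 0, 0, 0, -8.4],
])

```text
time: 8.75
tool_pos: [0.556, -0.1774, 0.2216]
orientation: [0.0, 0.589, 0.808, 0.0]
wrist_force: [-0.0, -0.2, -0.1]
opening: 1.002
finger_force: 0.0
```

Request:
step_arm([
  [1, 0, 0, 0, -8.4],
  [1, 0, 0, 0, -8.4],
  [1, 0, 0, 0, -8.4],
  [1, 0, 0, 0, -8.4],
  [1, 0, 0, 0, -8.4],
  [1, 0, 0, 0, -8.4],
  [1, 0, 0, 0, 0],
  [1, 0, 0, 0, 0],
])

```text
time: 9.55
tool_pos: [0.5562, -0.1781, 0.2216]
orientation: [0.0, 0.875, 0.485, 0.0]
wrist_force: [-0.6, 0.1, -0.3]
opening: 0.999
finger_force: 0.0
```

Request:
step_arm([
  [1, 0, 0, -0.04, 0],
  [1, 0, 0, -0.03, 0],
  [1, 0, 0, -0.02, 0],
  [1, 0, 0, -0.014, 0],
  [0.5, 0, 0, 0, 0],
  [0.3, 0, 0, 0, 0],
  [0.3, 0, 0, 0, 0],
])

```text
time: 10.25
tool_pos: [0.5575, -0.1798, 0.1191]
orientation: [0.001, 0.876, 0.483, 0.001]
wrist_force: [1.3, -0.5, -0.7]
opening: 0.511
finger_force: 0.0
```

Request:
step_arm([
  [0, 0, 0, 0, 0],
  [0, 0, 0, 0, 0],
  [0, 0, 0, 0, 0],
  [0, 0, 0, 0, 0],
  [0, 0, 0, 0, 0],
  [0, 0, 0, 0, 0],
])

```text
time: 10.85
tool_pos: [0.5564, -0.1794, 0.1183]
orientation: [0.0, 0.876, 0.483, -0.0]
wrist_force: [-3.5, 0.9, 4.4]
opening: 0.143
finger_force: 62.5
```

Request:
step_arm([
  [0, 0, 0, 0, -7.8],
  [0, 0, 0, 0, -7.8],
  [0, 0, 0, 0, -7.8],
  [0, 0, 0, 0, -7.8],
  [0, 0, 0, 0, -7.8],
  [0, 0, 0, 0, -7.8],
  [0, 0, 0, 0, -7.8],
  [0, 0, 0, 0, -7.8],
])

```text
time: 11.65
tool_pos: [0.5561, -0.1789, 0.1182]
orientation: [-0.0, 0.999, -0.044, -0.0]
wrist_force: [-3.7, 2.8, 6.1]
opening: 0.145
finger_force: 62.5
```

Request:
step_arm([
  [0, 0, 0, 0, 0],
  [0, 0, 0, 0, 0],
  [0, 0, 0, 0, 0],
  [0, 0, 0, 0, 0],
])

```text
time: 12.05
tool_pos: [0.5561, -0.1789, 0.1182]
orientation: [-0.0, 0.999, -0.041, -0.0]
wrist_force: [-3.3, 2.8, 6.0]
opening: 0.146
finger_force: 62.6
```

The tool is now aligned with the ribs. Next: let go, lift, and check.

Request:
step_arm([
  [1, 0, 0, 0, 0],
  [1, 0, 0, 0, 0],
  [1, 0, 0, 0, 0],
  [1, 0, 0, 0.04, 0],
  [1, 0, 0, 0.04, 0],
  [1, -0.04, 0, 0.02, 0],
  [1, 0, 0, 0, 0],
  [1, 0, 0, 0, 0],
])

```text
time: 12.85
tool_pos: [0.5164, -0.1795, 0.2177]
orientation: [0.0, 0.999, -0.041, 0.001]
wrist_force: [-0.1, 0.5, -0.6]
opening: 1.0
finger_force: 0.0
```

```bash
python3 - <<'E'
from h import *
c,w=shot("w5");o=ctrl.get_obs();print(o["tool_pos"])
x,y=proj(c,[.556,-.179,.12]).astype(int);x0,y0=x-75,max(0,y-75);print(x0,y0,proj(c,[.556,-.179,.133]))
cv2.imwrite("pics/c5.png",cv2.resize(w[y0:y0+150,x0:x0+150],(600,600),interpolation=2))
E
```

```text
[ 0.51638953 -0.17924719  0.21680768]
244 82 [319.53101044 160.40843889]
```

View pics/c5.png

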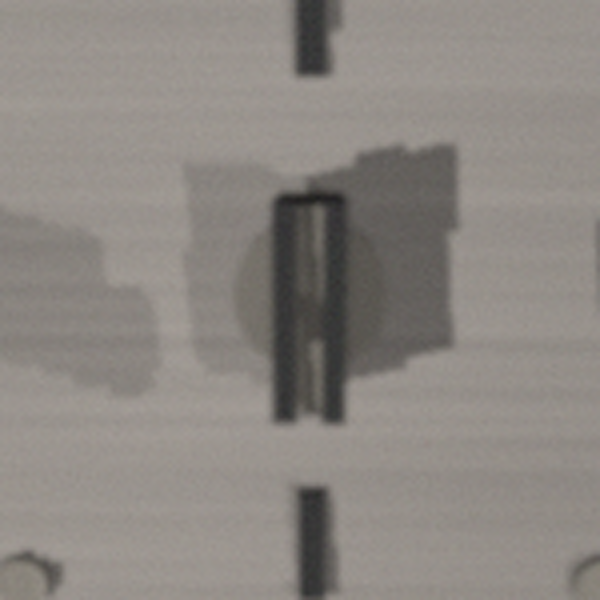

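The crop shows the slot (310, 200 to 415) in line with the ribs at (312,40) and (312,545), within about 1°. Now I'll shut the fingers, centre over the bar and press.

Request:
step_arm([
  [0, 0.02, 0, 0, 0],
  [0, 0.02, 0, 0, 0],
  [0, 0, 0, 0, 0],
  [0, 0, 0, 0, 0],
  [0, 0, 0, 0, 0],
  [0, 0, 0, 0, 0],
  [0, 0, 0, -0.03, 0],
  [0, 0, 0, -0.03, 0],
])

```text
time: 13.7
tool_pos: [0.5569, -0.1799, 0.158]
orientation: [0.001, 0.999, -0.041, 0.002]
wrist_force: [0.5, 1.2, -0.9]
opening: -0.001
finger_force: 0.0
```

Request:
step_arm([
  [0, 0, 0, 0, 0],
  [0, 0, 0, -0.01, 0],
  [0, 0, 0, -0.01, 0],
  [0, 0, 0, -0.005, 0],
  [0, 0, 0, 0, 0],
  [0, 0, 0, 0, 0],
])

```text
time: 14.3
tool_pos: [0.5568, -0.1795, 0.1331]
orientation: [0.0, 0.999, -0.041, 0.001]
wrist_force: [0.5, -0.3, 2.4]
opening: 0.001
finger_force: 0.9
```

Contact at z = 0.133, as expected. Pressing gently.

Request:
step_arm([
  [0, 0, 0, -0.003, 0],
  [0, 0, 0, -0.003, 0],
  [0, 0, 0, -0.003, 0],
  [0, 0, 0, -0.002, 0],
  [0, 0, 0, 0, 0],
  [0, 0, 0, 0, 0],
])

```text
time: 14.9
tool_pos: [0.557, -0.1796, 0.1241]
orientation: [0.0, 0.999, -0.041, 0.001]
wrist_force: [-5.2, 3.1, 14.6]
opening: -0.001
finger_force: 7.0
```

Request:
step_arm([
  [0, 0, 0, -0.002, 0],
  [0, 0, 0, -0.001, 0],
  [0, 0, 0, 0, 0],
  [0, 0, 0, 0, 0],
])

```text
time: 15.3
tool_pos: [0.5572, -0.1797, 0.1228]
orientation: [0.001, 0.999, -0.041, 0.001]
wrist_force: [-11.1, 5.9, 23.4]
opening: 0.0
finger_force: 11.7
```

Request:
step_arm([
  [0, -0.001, 0.0005, -0.001, 0],
  [0, 0, 0, 0, 0],
  [0, 0, 0, 0, 0],
  [0, 0, 0, 0, 0],
])

```text
time: 15.7
tool_pos: [0.5571, -0.1797, 0.1228]
orientation: [0.001, 0.999, -0.041, 0.002]
wrist_force: [-9.4, 5.0, 25.3]
opening: -0.003
finger_force: 12.9
```

```bash
python3 - <<'E'
from h import *
t=ctrl.camera("top");s=ctrl.camera("scene");o=ctrl.get_obs();print(o["time"],o["tool_pos"],o["wrist_force"].round(1),o["finger_force"])
a=cv2.resize(t[90:270,150:440],(435*1,270*1),interpolation=2);b=cv2.resize(s[150:240,210:410],(435,196),interpolation=2)
cv2.imwrite("pics/c6.png",np.vstack([a,b]))
E
```

```text
15.8 [ 0.55711113 -0.17969382  0.12278755] [-9.2  3.2 26.2] 12.879081554710865
```

View pics/c6.png

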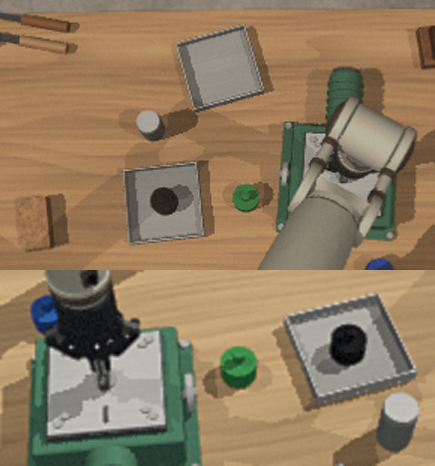

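The cap stands in the left tray, top crop (164,200), and the oil can and cork block are where they began. The panel is on its hard stop: z stays at 0.1228 while the force rises, 26 N. Handing in.

```bash
python3 -c "
from rig import ctrl
print(ctrl.close_job())"
```

```text
the job is handed in; nothing more can be done
None
```

The job is handed in: the cap is in the tray farthest left, the fastener's slot is in line with the ribs, and the panel is held on its stop with about 26 N; the oil can and cork block look unmoved, I never took the arm near the wrench, and the hand-in returned no verdict.

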